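Lock the key fobs away in the key keeper

ROBOT

A 7-joint arm with a two-finger parallel gripper is mounted at the origin on the work surface. World frame = base frame: x ahead of the robot, y to its left, z up, the work surface at z = 0. Lengths are in m, angles in rad, forces in N, time in s.
With the tool pointing down it reaches from about 0.4 to 0.875 m from the base axis. Payload 19.3 kg.
Tool frame: the origin (TCP) lies at the very end of the fingers, on their centre line; the grasp point (between the pads) lies 19 mm behind it; z points along the fingers, y is the direction in which the jaws open and shut (so a half turn about z gives the same grasp; the last joint's range is limited). The gripper opens to 85 mm and grips with 20 to 120 N. Pads are 22 mm wide; open, the fingers measure 114 mm over their backs; the gripper's body (76 mm by 85 mm) begins 54 mm behind the grasp point. The pads swing forward as they close: fully open they stand 13 mm farther back than shut.
Start: joints at [-1.345, 0.521, -0.036, 1.599, 0.021, 1.021, -0.113], TCP at [0.182, 0.598, 0.231] pointing down, gripper open.
Joint ranges: [-2.91, 2.91], [-0.3, 2.13], [-1.5, 1.42], [0.17, 2.43], [-1.26, 4.41], [0.16, 1.93], [-2.52, 2.52]. Speed limits (rad/s): [1.89, 1.89, 2.39, 2.39, 3.01, 3.01, 3.01].

INTERFACE

Orientations are given as a 3x3 rotation matrix whose columns are the frame's x, y, z axes.
In Python, from workcell import bot gives the robot as it stands.
- The arm moves only by the tool play_rows, never from a script. Its argument "increments" is a list that holds one entry, the list of rows, each a list of 6 numbers: the shift along the tool's x, y, z in cm, then the turn, a rotation vector about the tool's x, y, z in rad. A call has 1 to 20 rows; each row shifts and turns the commanded pose from where the row before left it, along the tool's axes as they then stand; what a row does not reach is not made up. A row lasts 1/10 s, in which the tool goes at most 50 mm and 8.59 degrees, less where a joint would pass 70% of its speed; a pose out of reach is approached as far as the arm can. A call is refused whole if a number of a shift passes 5 or a number of a turn 0.15, either way. A call with a gripper value outside its range is refused whole. "jaw" is the finger opening in cm, from 0 to 8.54, set as the call begins (left out, the last holds). The fingers move at their own pace and stop on an object; "force" is the grip in N (left out, the last holds). Time passes only in rows, so rows that do not move let the fingers close. It gives the time, the measured TCP pose, the force and the opening at its end, in the units of the state.
- bot.read_state(): the state, without advancing time (a new reading comes with each control period).
- bot.read_camera(name): name is "side" or "top" or "wrist"; returns a dict with "frame" (400x640x3 uint8, blue, green, red), "fx", "fy", "cx", "cy" (pixels), "world_from_camera" (4x4, takes a point from camera to world coordinates); the wrist camera has in their place "T_tool_cam" (4x4, takes a point from camera to tool coordinates, whose origin is the TCP and whose axes are the flange's). Camera axes: x right, y down, z forward; pixel columns grow to the right and rows downward; lengths in m; the calibration is good to about 2 mm. A picture is of the moment at which its call begins: read the wrist's pose just before it. There is no depth.
- bot.job_done(): hands the job in, once; it reports no verdict.
The state is a dict: "time": time; "joints": joint angles; "joint_velocities": joint speeds; "joint_torque": joint torques, N m; "eef_pos": TCP position; "tcp_rot": TCP orientation; "contact_force": force on the tool from outside, world axes, zero at the start; "torque": the same for the moment, N m; "finger_gap": opening from 0.0 (shut) to 1.0 (fully open).
Only numpy, scipy, OpenCV 4.12 (cv2) and the standard library are available. Lean on these libraries where they do the work, as an engineer would, in place of code of your own. Each camera call takes 0.05 s, during which the arm holds its last target. There are 200 camera calls.

TASK

Put every key fob away in the steel key keeper: swing the folding handle of its crank fully upright, wind the crank clockwise until the gate is fully open, then slide each fob upright through the mouth, under the lips and round the corner into the long side arm of the track. When all are in the side arm, wind the crank back until the gate is fully shut and fold the handle down flat again. Leave the bowl, padlock, carabiner and hook block alone.

Things in the scene. Friction and masses are not known exactly. Their poses are not given: they have to be found in the camera images.
- keeper: Key keeper, a fixed grey and steel fixture with a covered L-shaped track. Origin at the corner of the L, on the cabinet top (z = 0); x runs inwards along the entry leg (x -95 to 0 mm, centred on y = 0), y along the side arm (0 to 200 mm, centred on x = 0), z up. It has no floor: fobs slide on the cabinet top. Crank box: x -80 to 40, y -185 to -65 mm, 35 mm high.
- mouth (a point): Middle of the track's mouth, on the cabinet top: keeper x = -95, y = 0 mm. Flared guides 15 mm high reach out to x = -120 mm. Inside, the track is 62 mm wide between walls 15 mm high and 5 mm thick.
- lip (a point): On the side arm's centre line at the height of the lips' top: keeper x = 0, y = 100, z = 20 mm. Steel lips overhang both legs from both sides, underside 15 mm and top 20 mm up, leaving a slot 28 mm wide along the middle: a fob's foot runs under the lips, its waist in the slot, its head above.
- track_end (a point): Inner end wall of the side arm, on the cabinet top: keeper x = 0, y = 200 mm. The slot ends at y = 187 mm. Three fobs fit in a row in the side arm; one can push another along.
- crank_axis (a point): On the vertical crank axis, at the top of the crank arm (12 mm wide), 53 mm above the cabinet top; keeper x = -20, y = -125 mm. The handle is hinged at the arm's outer end, 60 mm from this axis and 68 mm above the cabinet top.
- grip (a point): Middle of the black sleeve (22 mm across, 36 mm long, spins freely on the 10 mm handle rod), on the handle's axis 40 mm from the handle's hinge; the point to pinch. Folded, the handle lies level above the arm, pointing inwards, this point 20 mm from the crank axis and 68 mm high; upright, it is 60 mm from the axis and 108 mm high.
- handle (a joint): Fold angle of the handle: 0 folded flat inwards along the crank arm, 1.57 upright (end stop). It stays where it is left (light friction, 0.06 N m).
- crank (a joint): Crank angle, growing clockwise seen from above: 0 gate shut (the arm points along the keeper's -y), 4.71 (three quarters of a turn) gate fully open (the arm points along the keeper's +x); end stops at both. It stays where it is left (friction about 0.1 N m). At the start it is at 0.
- gate (a joint): Travel of the gate, geared to the crank: 0 shut, 0.042 m fully open. A dark steel bar 12 mm wide lying on the lips (21 to 28 mm above the cabinet top), across the entry leg at keeper x = -45 mm; shut, its tip is at y = +22 mm and it blocks a fob's waist; open, it is drawn back towards -y, tip at y = -20 mm.
- fob1: Key fob, loose, upright, 76 mm tall, about 0.2 kg, heavy at the foot: round steel foot 54 mm across, 12 mm thick; round steel waist 20 mm across, from 12 to 36 mm height; round wooden head 36 mm across, from 36 to 76 mm height (grip here), a small brass key on top. Its turn about its axis does not matter. Origin: centre of the underside; z up its axis. May be absent (None).
- fob2: Key fob, loose, upright, 76 mm tall, about 0.2 kg, heavy at the foot: round steel foot 54 mm across, 12 mm thick; round steel waist 20 mm across, from 12 to 36 mm height; round wooden head 36 mm across, from 36 to 76 mm height (grip here), a small brass key on top. Its turn about its axis does not matter. Origin: centre of the underside; z up its axis. May be absent (None).
- fob3: Key fob, loose, upright, 76 mm tall, about 0.2 kg, heavy at the foot: round steel foot 54 mm across, 12 mm thick; round steel waist 20 mm across, from 12 to 36 mm height; round wooden head 36 mm across, from 36 to 76 mm height (grip here), a small brass key on top. Its turn about its axis does not matter. Origin: centre of the underside; z up its axis. May be absent (None).
- fob4: Key fob, loose, upright, 76 mm tall, about 0.2 kg, heavy at the foot: round steel foot 54 mm across, 12 mm thick; round steel waist 20 mm across, from 12 to 36 mm height; round wooden head 36 mm across, from 36 to 76 mm height (grip here), a small brass key on top. Its turn about its axis does not matter. Origin: centre of the underside; z up its axis. May be absent (None).
- bowl: Blue ceramic key bowl, 130 mm across, 50 mm high. Origin: centre of its underside. Bystander.
- padlock: Steel padlock lying flat, about 92 by 50 mm, 26 mm high. Origin: under the centre of its body. Bystander.
- carabiner: Aluminium carabiner lying flat, about 100 by 60 mm, 10 mm high. Origin: near its middle on the underside. Bystander.
- hook_block: White plastic hook block, 35 by 130 mm, 70 mm high. Origin: centre of its underside. Bystander.
There are look-alikes about, which are no part of the job. What is shaped like the fob4 but black, red or turquoise is not meant.

How it is judged:
By the outcome, as a careful person would: the job done as asked, in the order asked, and still so for the second after the job is handed in, with the robot touching nothing.
Of fob1, fob2, fob3, fob4 only 2 to 3 are there at a start; the rules pass over those that are not, and their reading is None.
At some moment in a run one of fob1, fob2, fob3, fob4 may be knocked a few centimetres aside while the robot is not near it.
Once in a run the grip may slacken for a moment while it holds something.
It also fails if it takes over 208 s, if anything falls off the work surface, if the arm or the gripper's body presses on something with over 40 N, if the wrist force passes 120 N, or if a joint passes its speed limit or range.

## Working session

There is one attempt and no reset: what is moved stays moved. The work goes in short steps, Python scripts to look and compute and a tool call to move; the robot and the scene stay as the last step left them, time stands still between calls to the robot, and variables do not carry over. Pictures are saved under pics/ and viewed, about 12 in all and at most 16, crops included, and the job is handed in when it is done.

Besides the shell and the picture viewer there is one more tool, called after "Call:" as a command line: name --argument value ..., lists and objects as JSON in quotes. play_rows: Moves the arm, as the interface text tells. Its arguments: {"type":"object","properties":{"increments":{"type":"array"},"jaw":{"type":"number"},"force":{"type":"number"}},"required":["increments"]}

```bash
mkdir -p pics; ls
python3 - <<'E'
from workcell import bot
import cv2
s=bot.read_state();print(s['time'],s['eef_pos'],s['tcp_rot'],s['finger_gap'])
for n in('top','side'):
    c=bot.read_camera(n);cv2.imwrite(f'pics/{n}0.png',c['frame']);print(n,c['fx'],c['fy'],c['cx'],c['cy'],c['world_from_camera'])
E
```

```text
pics
0.0 [0.18214736 0.59752516 0.23072508] [[-9.56557478e-01  2.91543707e-01 -2.41658486e-04]
 [ 2.91543790e-01  9.56556813e-01 -1.13180583e-03]
 [-9.88107956e-05 -1.15309136e-03 -9.99999330e-01]] 1.0064448048529255
top 435.8738119946695 435.8738119946695 314.9829203692099 194.44143503460597 [[ 0.00422122 -0.99750355  0.07049001  0.38303841]
 [-0.99991148 -0.00509983 -0.01228902  0.01134092]
 [ 0.01261782 -0.07043189 -0.99743678  1.41190308]
 [ 0.          0.          0.          1.        ]]
side 457.8322489324711 457.8322489324711 317.862167996098 201.89220132658681 [[ 0.89617382 -0.30427057  0.32294258  0.05862296]
 [-0.4432827  -0.6456492   0.62180187 -0.84597436]
 [ 0.01931161 -0.70039741 -0.71349179  1.05353191]
 [ 0.          0.          0.          1.        ]]
```

View pics/top0.png

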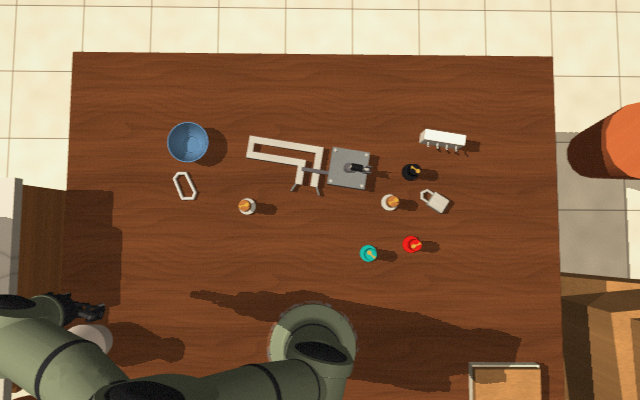

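View pics/side0.png

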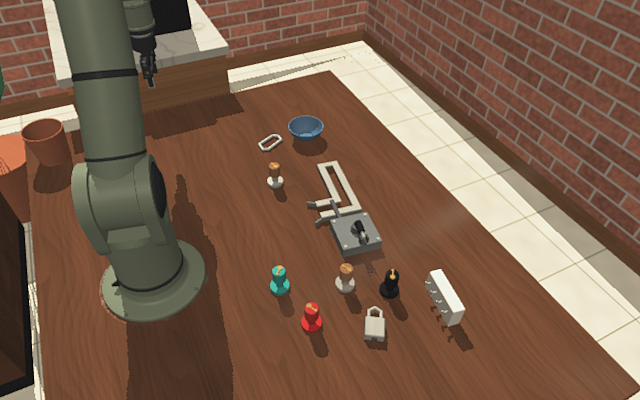

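Run:
```python
import cv2
f=cv2.imread('pics/top0.png')
cv2.imwrite('pics/c1.png',cv2.resize(f[120:220,230:430],None,fx=4,fy=4,interpolation=cv2.INTER_CUBIC))
```

```text
(no output)
```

View pics/c1.png

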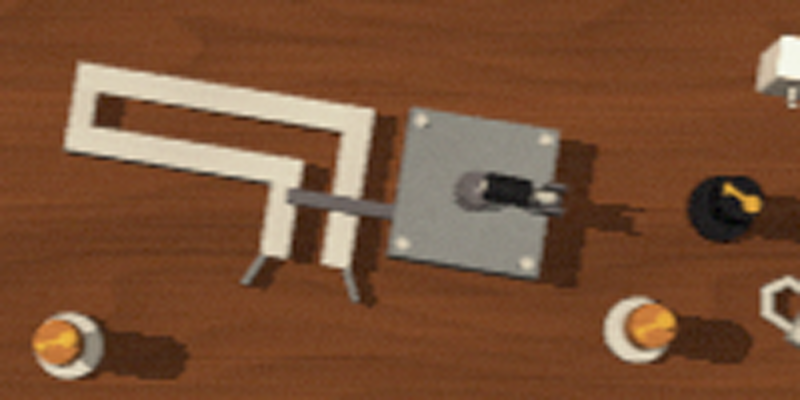

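```bash
cat > h.py <<'E'
import numpy as np, cv2
from scipy.optimize import least_squares
from workcell import bot
Tt=np.array([[0.00422122,-0.99750355,0.07049001,0.38303841],[-0.99991148,-0.00509983,-0.01228902,0.01134092],[0.01261782,-0.07043189,-0.99743678,1.41190308],[0,0,0,1]])
Kt=(435.8738,435.8738,314.98292,194.441435)
def unproj(u,v,z,T=Tt,K=Kt):
    d=T[:3,:3]@np.array([(u-K[2])/K[0],(v-K[3])/K[1],1]);o=T[:3,3]
    return (o+d*(z-o[2])/d[2])[:2]
def crop(u,v,z,s=4,ox=230,oy=120): return unproj((u+.5)/s-.5+ox,(v+.5)/s-.5+oy,z)
def kw(x,y,k): # keeper mm -> world
    c,s=np.cos(k[2]),np.sin(k[2]);return np.array([k[0]+c*x/1e3-s*y/1e3,k[1]+s*x/1e3+c*y/1e3])
E
python3 - <<'E'
from h import *
L=[(375,110,36,-36,20),(79,62,36,205,20),(66,151,-36,205,20),(97,92,14,187,20),(92,127,-14,187,20),(342,132,14,-14,20),(262,255,-95,36,20),(347,268,-95,-36,20),(322,265,-95,-14,20),(290,257,-95,14,20),
(412,107,40,-65,35),(560,130,40,-185,35),(537,278,-80,-185,35),(388,257,-80,-65,35)]
P=np.array([crop(a,b,e/1e3) for a,b,_,_,e in L])
f=lambda k:np.ravel([kw(x,y,k)-p for (_,_,x,y,_),p in zip(L,P)])
r=least_squares(f,[.6,0,0]);print(r.x);print((r.fun.reshape(-1,2)*1e3).round(1))
for n,a in dict(mouth=(-95,0),corner=(0,0),axis=(-20,-125),grip=(-20,-145),end=(0,200)).items():print(n,kw(*a,r.x).round(4))
print('A',crop(69,345,.012),crop(57,342,.076),'B',crop(638,330,.012),crop(653,326,.076))
print('handle sleeve',crop(509,190,.068),crop(472,190,.053))
E
```

```text
[ 0.60503252  0.00911722 -0.15276776]
[[ 0.5  0.3]
 [-0.4 -0.4]
 [ 0.9  1.2]
 [-0.5 -0. ]
 [ 0.3  0.6]
 [ 0.2 -1.2]
 [-0.   1.2]
 [-0.9 -1.8]
 [ 0.2 -0.1]
 [-1.9  1.9]
 [ 0.2  0.1]
 [-0.3 -0.2]
 [-0.2 -0.8]
 [ 1.9 -0.5]]
mouth [0.5111 0.0236]
corner [0.605  0.0091]
axis [ 0.5662 -0.1114]
grip [ 0.5632 -0.1312]
end [0.6355 0.2068]
A [0.44408786 0.21242164] [0.44355019 0.21242966] B [ 0.45836818 -0.24497954] [ 0.45806119 -0.24484728]
handle sleeve [ 0.56380871 -0.13509598] [ 0.56565434 -0.10762447]
```

Call:
play_rows --increments '[[[0, 0, 0, 0, 0, 0.143], [0, 0, 0, 0, 0, 0.143], [0, 0, 0, 0, 0, 0.143], [0, 0, 0, 0, 0, 0.143], [0, 0, 0, 0, 0, 0.143], [0, 0, 0, 0, 0, 0.143], [0, 0, 0, 0, 0, 0.143], [0, 0, 0, 0, 0, 0.143], [0, 0, 0, 0, 0, 0.143], [0, 0, 0, 0, 0, 0.141]]]' --jaw 5

```text
time: 1.1
eef_pos: [0.1821, 0.5977, 0.231]
tcp_rot: [[0.158, 0.987, -0.0], [0.987, -0.158, -0.001], [-0.001, -0.0, -1.0]]
contact_force: [-0.3, 1.1, -0.7]
finger_gap: 0.584
```

Call:
play_rows --increments '[[[-3.5, 2.6, 0.3, 0, 0, 0], [-3.5, 2.6, 0.3, 0, 0, 0], [-3.5, 2.6, 0.3, 0, 0, 0], [-3.5, 2.6, 0.3, 0, 0, 0], [-3.5, 2.6, 0.3, 0, 0, 0], [-3.5, 2.6, 0.3, 0, 0, 0], [-3.5, 2.6, 0.3, 0, 0, 0], [-3.5, 2.6, 0.3, 0, 0, 0], [-3.5, 2.6, 0.3, 0, 0, 0], [-3.5, 2.6, 0.3, 0, 0, 0], [-3.5, 2.6, 0.3, 0, 0, 0], [-3.5, 2.6, 0.3, 0, 0, 0], [-3.5, 2.6, 0.3, 0, 0, 0], [-3.5, 2.6, 0.3, 0, 0, 0], [-3.5, 2.6, 0.3, 0, 0, 0], [-3.5, 2.6, 0.3, 0, 0, 0], [-3.5, 2.6, 0.3, 0, 0, 0], [-3.5, 2.6, 0.3, 0, 0, 0], [0, 0, 0, 0, 0, 0]]]'

```text
time: 3.0
eef_pos: [0.5497, -0.1018, 0.1768]
tcp_rot: [[0.158, 0.987, 0.0], [0.987, -0.158, -0.003], [-0.003, 0.001, -1.0]]
contact_force: [-1.6, 1.5, -1.0]
finger_gap: 0.586
```

```bash
cat >> h.py <<'E'
k0=np.array([0.60503252,0.00911722,-0.15276776])
def st(k=k0):
    s=bot.read_state();p=s['eef_pos'];R=s['tcp_rot'];d=p[:2]-k[:2];c,si=np.cos(k[2]),np.sin(k[2])
    print('t',round(s['time'],2),'keeper mm',np.round([1e3*(c*d[0]+si*d[1]),1e3*(-si*d[0]+c*d[1]),1e3*p[2]],1),'yaw jaw',round(np.arctan2(R[1,1],R[0,1]),4),'tilt',R[:2,2].round(4),'gap',round(s['finger_gap'],3),'F',np.round(s['contact_force'],1),'q',np.round(s['joints'],2));return s
E
python3 - <<'E'
from h import *
s=st();c=bot.read_camera('wrist');cv2.imwrite('pics/w1.png',c['frame']);print(c['fx'],c['fy'],c['cx'],c['cy'],c['T_tool_cam'].round(4).tolist())
E
```

```text
t 3.0 keeper mm [ -37.9 -118.1  176.8] yaw jaw -0.1589 tilt [ 0.0003 -0.0026] gap 0.586 F [-1.6  1.5 -1. ] q [-0.24  0.52  0.44  1.85 -0.29  0.83  0.19]
351.5583055547087 351.5583055547087 319.6915740740766 201.9022004395411 [[-0.0, -0.9496, -0.3135, 0.0807], [1.0, -0.0001, 0.0003, 0.0007], [-0.0003, -0.3135, 0.9496, -0.1425], [0.0, 0.0, 0.0, 1.0]]
```

View pics/w1.png

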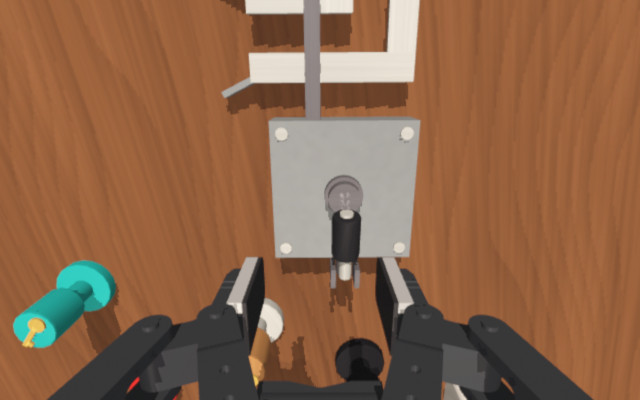

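```bash
cat >> h.py <<'E'
TC=np.array([[0,-.9496,-.3135,.0807],[1,-.0001,.0003,.0007],[-.0003,-.3135,.9496,-.1425],[0,0,0,1]]);KW=(351.5583,351.5583,319.6916,201.9022)
def wrist(s,u,v,z,k=k0):
    T=np.eye(4);T[:3,:3]=s['tcp_rot'];T[:3,3]=s['eef_pos'];w=unproj(u,v,z,T@TC,KW);d=w-k[:2];c,si=np.cos(k[2]),np.sin(k[2])
    return w.round(4),np.round(1e3*np.array([c*d[0]+si*d[1],-si*d[0]+c*d[1]]),1)
E
python3 - <<'E'
from h import *
s=st()
for n,a in dict(sleeve=(346,236,.068),sleevetop=(346,236,.079),b1=(270,119,.035),b2=(418,119,.035),b3=(412,258,.035),b4=(275,258,.035)).items(): print(n,wrist(s,*a))
E
```

```text
t 3.05 keeper mm [ -39.1 -115.4  176.7] yaw jaw -0.1572 tilt [-0.0007 -0.0011] gap 0.588 F [0.2 0.1 0.5] q [-0.24  0.52  0.44  1.85 -0.29  0.83  0.19]
sleeve (array([ 0.565 , -0.1322]), array([ -18.1, -145.8]))
sleevetop (array([ 0.5649, -0.1273]), array([ -19. , -140.9]))
b1 (array([ 0.5195, -0.038 ]), array([-77.4, -59.6]))
b2 (array([ 0.6349, -0.0563]), array([ 39.4, -60.1]))
b3 (array([ 0.6211, -0.1777]), array([  44.3, -182.2]))
b4 (array([ 0.4994, -0.1584]), array([ -78.9, -181.6]))
```

Call:
play_rows --increments '[[[-1.6, 0.9, 1.6, 0, 0, 0], [-1.7, 1.0, 1.6, 0, 0, 0], [0, 0, 2, 0, 0, 0], [0, 0, 2, 0, 0, 0], [0, 0, 2, 0, 0, 0], [0, 0, 2, 0, 0, 0], [0, 0, 1, 0, 0, 0], [0, 0, 0.4, 0, 0, 0], [0, 0, 0, 0, 0, 0], [0, 0, 0, 0, 0, 0]]]'

```text
time: 4.05
eef_pos: [0.5628, -0.1316, 0.0521]
tcp_rot: [[0.152, 0.988, 0.001], [0.988, -0.152, -0.0], [0.0, 0.001, -1.0]]
contact_force: [-0.4, 0.1, -0.5]
finger_gap: 0.583
```

Run:
```python
from h import *
st()
```

```text
t 4.05 keeper mm [ -20.3 -145.5   52.1] yaw jaw -0.1529 tilt [ 0.0009 -0.0001] gap 0.583 F [-0.4  0.1 -0.5] q [-0.1   0.73  0.34  1.86 -0.39  0.61  0.32]
```

Call:
play_rows --increments '[[[-0.3, 0, 0.1, 0, 0, 0], [0, 0, 0, 0, 0, 0]]]'

```text
time: 4.25
eef_pos: [0.5621, -0.1352, 0.0508]
tcp_rot: [[0.153, 0.988, 0.001], [0.988, -0.153, -0.0], [-0.0, 0.001, -1.0]]
contact_force: [0.1, 0.2, 0.4]
finger_gap: 0.587
```

Call:
play_rows --increments '[[[0, 0, 0, 0, 0, 0], [0, 0, 0, 0, 0, 0], [0, 0, 0, 0, 0, 0], [0, 0, 0, 0, 0, 0], [0, 0, 0, 0, 0, 0], [0, 0, 0, 0, 0, 0]]]' --jaw 0.5 --force 25

```text
time: 4.85
eef_pos: [0.563, -0.135, 0.0507]
tcp_rot: [[0.153, 0.988, 0.002], [0.988, -0.153, -0.001], [-0.0, 0.002, -1.0]]
contact_force: [5.6, -2.8, -1.1]
finger_gap: 0.248
```

Run:
```python
from h import *
st()
r=37
p=np.linspace(0,np.pi/2,13)
x=-185+r*np.cos(p);z=r*np.sin(p)
print(np.c_[np.diff(x),-np.diff(z)].round(1).tolist())
```

```text
t 4.85 keeper mm [ -19.6 -148.8   50.7] yaw jaw -0.1533 tilt [ 0.0021 -0.0007] gap 0.248 F [ 5.6 -2.8 -1.1] q [-0.1   0.73  0.33  1.86 -0.39  0.61  0.33]
[[-0.3, -4.8], [-0.9, -4.7], [-1.6, -4.6], [-2.1, -4.3], [-2.7, -4.0], [-3.2, -3.6], [-3.6, -3.2], [-4.0, -2.7], [-4.3, -2.1], [-4.6, -1.6], [-4.7, -0.9], [-4.8, -0.3]]
```

Call:
play_rows --increments '[[[-0.03, 0, -0.48, 0, 0, 0], [-0.09, 0, -0.47, 0, 0, 0], [-0.16, 0, -0.46, 0, 0, 0], [-0.21, 0, -0.43, 0, 0, 0], [-0.27, 0, -0.4, 0, 0, 0], [-0.32, 0, -0.36, 0, 0, 0], [0, 0, 0, 0, 0, 0]]]'

```text
time: 5.55
eef_pos: [0.561, -0.1454, 0.0767]
tcp_rot: [[0.153, 0.988, 0.001], [0.988, -0.153, -0.0], [0.0, 0.001, -1.0]]
contact_force: [4.0, 1.0, -0.3]
finger_gap: 0.247
```

Call:
play_rows --increments '[[[-0.36, 0, -0.32, 0, 0, 0], [-0.4, 0, -0.27, 0, 0, 0], [-0.43, 0, -0.21, 0, 0, 0], [-0.46, 0, -0.16, 0, 0, 0], [-0.47, 0, -0.09, 0, 0, 0], [-0.5, 0, -0.03, 0, 0, 0], [-0.1, 0, 0, 0, 0, 0], [0, 0, 0, 0, 0, 0]]]'

```text
time: 6.35
eef_pos: [0.5566, -0.1713, 0.0873]
tcp_rot: [[0.152, 0.988, 0.001], [0.988, -0.152, 0.001], [0.001, 0.0, -1.0]]
contact_force: [2.8, 4.2, 3.4]
finger_gap: 0.244
```

Run:
```python
from h import *
st();c=bot.read_camera('wrist');cv2.imwrite('pics/w2.png',c['frame'])
```

```text
t 6.35 keeper mm [ -20.4 -185.7   87.3] yaw jaw -0.1524 tilt [0.0005 0.0011] gap 0.244 F [2.8 4.2 3.4] q [-0.05  0.68  0.36  1.84 -0.36  0.69  0.37]
```

View pics/w2.png

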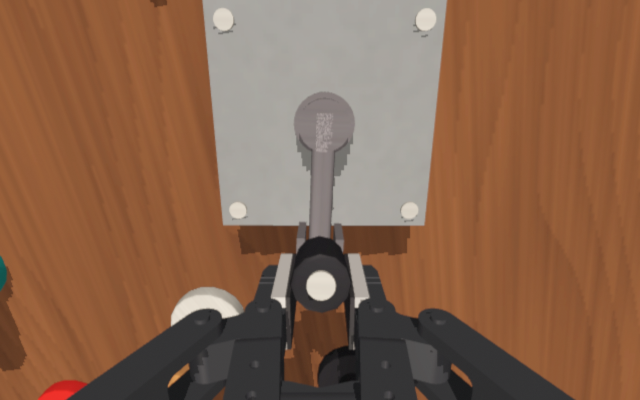

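Run:
```python
from h import *
s=st()
for z in(.126,.130,.134):print(wrist(s,321,287,z))
a=np.linspace(0,1.5*np.pi,31)
x=-2-6*np.sin(a);y=-12.5-6*np.cos(a)
print([[float(p),float(q),0,0,0,0] for p,q in np.c_[np.diff(y),np.diff(x)].round(2)])
```

```text
t 6.4 keeper mm [ -20.4 -185.7   87.3] yaw jaw -0.1523 tilt [0.0005 0.001 ] gap 0.245 F [2.2 4.9 3.4] q [-0.05  0.68  0.36  1.84 -0.36  0.69  0.37]
(array([ 0.5602, -0.1555]), array([ -19.3, -169.6]))
(array([ 0.5606, -0.1531]), array([ -19.3, -167.1]))
(array([ 0.5609, -0.1506]), array([ -19.3, -164.6]))
[[0.07, -0.94, 0, 0, 0, 0], [0.22, -0.92, 0, 0, 0, 0], [0.36, -0.87, 0, 0, 0, 0], [0.49, -0.8, 0, 0, 0, 0], [0.61, -0.72, 0, 0, 0, 0], [0.72, -0.61, 0, 0, 0, 0], [0.8, -0.49, 0, 0, 0, 0], [0.87, -0.36, 0, 0, 0, 0], [0.92, -0.22, 0, 0, 0, 0], [0.94, -0.07, 0, 0, 0, 0], [0.94, 0.07, 0, 0, 0, 0], [0.92, 0.22, 0, 0, 0, 0], [0.87, 0.36, 0, 0, 0, 0], [0.8, 0.49, 0, 0, 0, 0], [0.72, 0.61, 0, 0, 0, 0], [0.61, 0.72, 0, 0, 0, 0], [0.49, 0.8, 0, 0, 0, 0], [0.36, 0.87, 0, 0, 0, 0], [0.22, 0.92, 0, 0, 0, 0], [0.07, 0.94, 0, 0, 0, 0], [-0.07, 0.94, 0, 0, 0, 0], [-0.22, 0.92, 0, 0, 0, 0], [-0.36, 0.87, 0, 0, 0, 0], [-0.49, 0.8, 0, 0, 0, 0], [-0.61, 0.72, 0, 0, 0, 0], [-0.72, 0.61, 0, 0, 0, 0], [-0.8, 0.49, 0, 0, 0, 0], [-0.87, 0.36, 0, 0, 0, 0], [-0.92, 0.22, 0, 0, 0, 0], [-0.94, 0.07, 0, 0, 0, 0]]
```

Run:
```python
from h import *
s=st()
print(wrist(s,324,123,.053),wrist(s,237,211,.037),wrist(s,410,211,.037),wrist(s,320,262,.126))
```

```text
t 6.4 keeper mm [ -20.4 -185.7   87.3] yaw jaw -0.1523 tilt [0.0005 0.001 ] gap 0.245 F [2.2 4.9 3.4] q [-0.05  0.68  0.36  1.84 -0.36  0.69  0.37]
(array([ 0.5691, -0.1091]), array([ -17.5, -122.3])) (array([ 0.5115, -0.1527]), array([ -67.8, -174.2])) (array([ 0.6111, -0.168 ]), array([  33. , -174.1])) (array([ 0.5613, -0.1462]), array([ -19.6, -160.1]))
```

Call:
play_rows --increments '[[[-0.3, 0, 0, 0, 0, 0], [-0.3, 0, 0, 0, 0, 0], [0, 0, 0, 0, 0, 0]]]' --force 40

```text
time: 6.7
eef_pos: [0.5554, -0.1771, 0.087]
tcp_rot: [[0.152, 0.988, -0.0], [0.988, -0.152, 0.001], [0.001, -0.0, -1.0]]
contact_force: [1.6, 6.0, -0.2]
finger_gap: 0.228
```

Call:
play_rows --increments '[[[-0.3, 0, 0, 0, 0, 0], [-0.3, 0, 0, 0, 0, 0], [0, 0, 0, 0, 0, 0]]]'

```text
time: 7.0
eef_pos: [0.5542, -0.1834, 0.0868]
tcp_rot: [[0.152, 0.988, -0.001], [0.988, -0.152, 0.001], [0.001, -0.001, -1.0]]
contact_force: [1.7, 3.8, -3.8]
finger_gap: 0.205
```

Run:
```python
from h import *
st();c=bot.read_camera('wrist');cv2.imwrite('pics/w3.png',c['frame'][80:400,160:480])
```

```text
t 7.0 keeper mm [ -21.  -198.    86.8] yaw jaw -0.1526 tilt [-0.0007  0.0009] gap 0.205 F [ 1.7  3.8 -3.8] q [-0.03  0.68  0.36  1.84 -0.36  0.69  0.38]
```

View pics/w3.png

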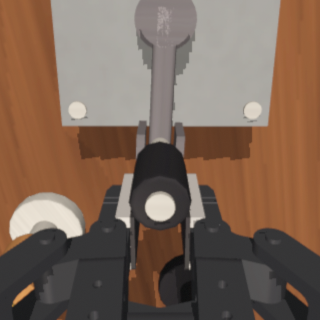

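Call:
play_rows --increments '[[[0, 0, 0, 0, 0, 0], [0, 0, 0, 0, 0, 0], [0, 0, 0, 0, 0, 0], [0.9, 0.05, 0, 0, 0, 0], [0.7, 0.05, 0, 0, 0, 0], [0, 0, 0, 0, 0, 0]]]' --jaw 4

```text
time: 7.65
eef_pos: [0.5583, -0.1667, 0.087]
tcp_rot: [[0.151, 0.989, 0.0], [0.989, -0.151, 0.001], [0.001, 0.0, -1.0]]
contact_force: [-0.1, 0.7, -0.2]
finger_gap: 0.468
```

Call:
play_rows --increments '[[[0, 0, 0, 0, 0, 0], [0, 0, 0, 0, 0, 0], [0, 0, 0, 0, 0, 0], [0, 0, 0, 0, 0, 0], [-0.2, 0, 0, 0, 0, 0], [-0.2, 0, 0, 0, 0, 0], [0, 0, 0, 0, 0, 0]]]' --jaw 0.5 --force 60

```text
time: 8.35
eef_pos: [0.5576, -0.1706, 0.0871]
tcp_rot: [[0.151, 0.988, 0.0], [0.988, -0.151, 0.002], [0.002, -0.0, -1.0]]
contact_force: [1.0, 11.9, 6.7]
finger_gap: 0.239
```

Run:
```python
from h import *
st()
```

```text
t 8.35 keeper mm [ -19.5 -184.8   87.1] yaw jaw -0.152 tilt [0.0002 0.0024] gap 0.239 F [ 1.  11.9  6.7] q [-0.05  0.68  0.36  1.84 -0.36  0.69  0.37]
```

Call:
play_rows --increments '[[[-0.2, 0, 0, 0, 0, 0], [-0.2, 0, 0, 0, 0, 0], [0, 0, 0, 0, 0, 0]]]'

```text
time: 8.65
eef_pos: [0.5574, -0.1725, 0.0869]
tcp_rot: [[0.15, 0.989, 0.0], [0.989, -0.15, 0.005], [0.005, -0.001, -1.0]]
contact_force: [2.2, 22.3, 5.3]
finger_gap: 0.244
```

Run:
```python
from h import *
st();c=bot.read_camera('side');cv2.imwrite('pics/s3.png',cv2.resize(c['frame'][150:290,270:440],None,fx=4,fy=4,interpolation=cv2.INTER_CUBIC))
```

```text
t 8.65 keeper mm [ -19.4 -186.7   86.9] yaw jaw -0.1502 tilt [0.     0.0047] gap 0.244 F [ 2.2 22.3  5.3] q [-0.05  0.68  0.36  1.84 -0.36  0.69  0.37]
```

View pics/s3.png

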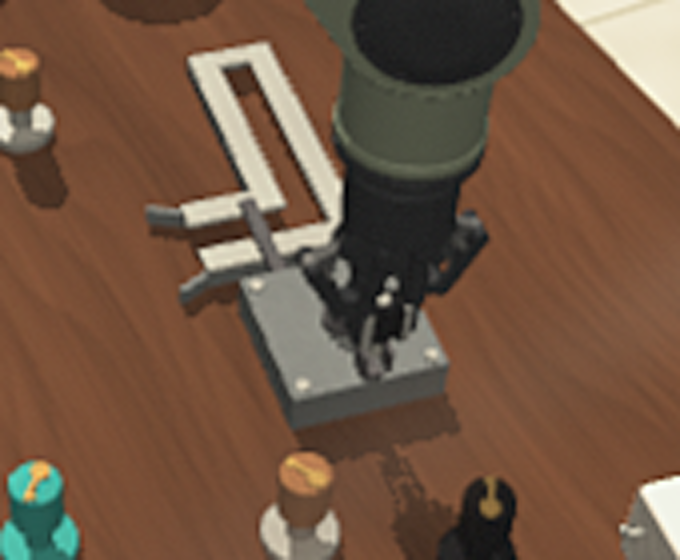

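Call:
play_rows --increments '[[[0.2, 0, 0, 0, 0, 0], [0.07, -0.94, 0, 0, 0, 0], [0.22, -0.92, 0, 0, 0, 0], [0.36, -0.87, 0, 0, 0, 0], [0.49, -0.8, 0, 0, 0, 0], [0.61, -0.72, 0, 0, 0, 0], [0.72, -0.61, 0, 0, 0, 0], [0.8, -0.49, 0, 0, 0, 0], [0.87, -0.36, 0, 0, 0, 0], [0.92, -0.22, 0, 0, 0, 0], [0.94, -0.07, 0, 0, 0, 0], [0, 0, 0, 0, 0, 0]]]'

```text
time: 9.9
eef_pos: [0.5081, -0.1052, 0.0872]
tcp_rot: [[0.151, 0.989, 0.003], [0.989, -0.151, -0.001], [-0.0, 0.003, -1.0]]
contact_force: [8.0, 0.4, -4.0]
finger_gap: 0.243
```

Run:
```python
from h import *
st()
```

```text
t 9.9 keeper mm [ -78.4 -127.8   87.2] yaw jaw -0.1517 tilt [ 0.0025 -0.0007] gap 0.243 F [ 8.   0.4 -4. ] q [-0.18  0.6   0.36  2.01 -0.37  0.59  0.29]
```

Call:
play_rows --increments '[[[0.94, 0.07, 0, 0, 0, 0], [0.92, 0.22, 0, 0, 0, 0], [0.87, 0.36, 0, 0, 0, 0], [0.8, 0.49, 0, 0, 0, 0], [0.72, 0.61, 0, 0, 0, 0], [0.61, 0.72, 0, 0, 0, 0], [0.49, 0.8, 0, 0, 0, 0], [0.36, 0.87, 0, 0, 0, 0], [0.22, 0.92, 0, 0, 0, 0], [0.07, 0.94, 0, 0, 0, 0], [0, 0, 0, 0, 0, 0]]]'

```text
time: 11.0
eef_pos: [0.5768, -0.0527, 0.0872]
tcp_rot: [[0.15, 0.989, 0.001], [0.989, -0.15, 0.003], [0.003, 0.001, -1.0]]
contact_force: [3.2, 12.0, 7.9]
finger_gap: 0.244
```

Call:
play_rows --increments '[[[-0.07, 0.94, 0, 0, 0, 0], [-0.22, 0.92, 0, 0, 0, 0], [-0.36, 0.87, 0, 0, 0, 0], [-0.49, 0.8, 0, 0, 0, 0], [-0.61, 0.72, 0, 0, 0, 0], [-0.72, 0.61, 0, 0, 0, 0], [-0.8, 0.49, 0, 0, 0, 0], [-0.87, 0.36, 0, 0, 0, 0], [-0.92, 0.22, 0, 0, 0, 0], [-0.94, 0.07, 0, 0, 0, 0], [-0.3, 0, 0, 0, 0, 0], [0, 0, 0, 0, 0, 0]]]'

```text
time: 12.2
eef_pos: [0.6268, -0.1225, 0.0873]
tcp_rot: [[0.149, 0.989, 0.002], [0.989, -0.149, 0.005], [0.005, 0.001, -1.0]]
contact_force: [5.8, 17.9, 5.3]
finger_gap: 0.244
```

Run:
```python
from h import *
st();c=bot.read_camera('top');cv2.imwrite('pics/t3.png',cv2.resize(c['frame'][110:230,220:420],None,fx=3,fy=3,interpolation=cv2.INTER_CUBIC))
```

```text
t 12.2 keeper mm [  41.6 -126.7   87.3] yaw jaw -0.1499 tilt [0.0022 0.0048] gap 0.244 F [ 5.8 17.9  5.3] q [-0.14  0.75  0.37  1.69 -0.37  0.77  0.26]
```

View pics/t3.png

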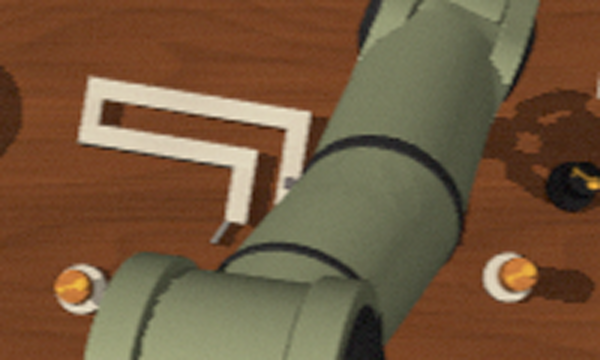

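Call:
play_rows --increments '[[[0.3, 0, 0, 0, 0, 0], [0, 0, 0, 0, 0, 0], [0, 0, 0, 0, 0, 0], [0, 0, 0, 0, 0, 0], [0, 0, 0, 0, 0, 0], [0, 0, -3, 0, 0, 0], [0, 0, -4, 0, 0, 0], [-2, -1.5, -2, 0, 0, 0], [-3.2, -2.7, 0, 0, 0, 0], [-3.2, -2.7, 0, 0, 0, 0], [-3.2, -2.7, 0, 0, 0, 0], [-3.2, -2.7, 0, 0, 0, 0], [-3.2, -2.5, 0, 0, 0, 0], [0, 0, 0, 0, 0, 0], [0, 0, 0, 0, 0, 0]]]' --jaw 5.5

```text
time: 13.75
eef_pos: [0.4513, -0.2801, 0.1773]
tcp_rot: [[0.154, 0.988, 0.0], [0.988, -0.154, 0.0], [0.0, 0.0, -1.0]]
contact_force: [0.5, 0.5, -0.1]
finger_gap: 0.647
```

Run:
```python
from h import *
s=st();c=bot.read_camera('wrist');t=bot.read_camera('top')
cv2.imwrite('pics/w4.png',c['frame']);cv2.imwrite('pics/t4.png',t['frame'])
```

```text
t 13.75 keeper mm [-107.9 -309.2  177.3] yaw jaw -0.155 tilt [0.0004 0.    ] gap 0.647 F [ 0.5  0.5 -0.1] q [ 0.11  0.48  0.45  1.92 -0.28  0.8   0.56]
```

View pics/w4.png

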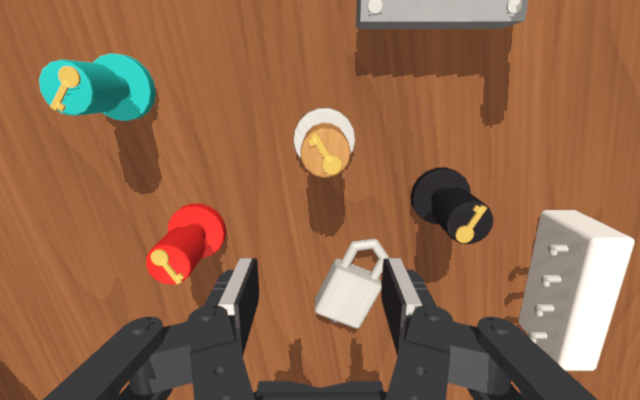

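View pics/t4.png

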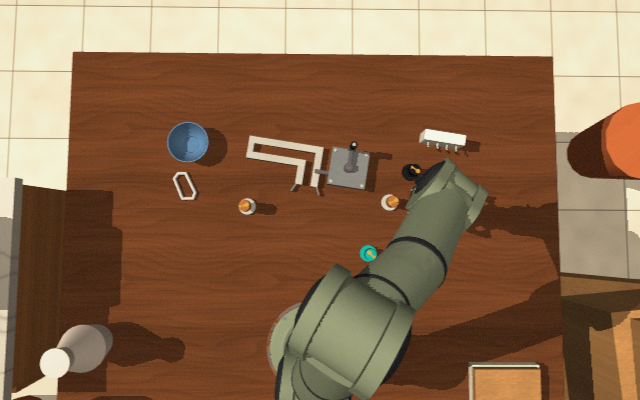

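Run:
```python
from h import *
s=st();print(wrist(s,325,152,.076),wrist(s,324,138,.012))
```

```text
t 13.85 keeper mm [-107.1 -307.9  177.1] yaw jaw -0.1522 tilt [0.0003 0.0002] gap 0.643 F [ 0.  -0.3 -0.1] q [ 0.11  0.48  0.45  1.92 -0.28  0.8   0.56]
(array([ 0.4624, -0.2431]), array([-102.6, -270.9])) (array([ 0.4626, -0.2423]), array([-102.6, -270.2]))
```

Call:
play_rows --increments '[[[1.7, 0.1, 1, 0, 0, 0], [1.8, 0.1, 1.5, 0, 0, 0], [0, 0, 2.5, 0, 0, 0], [0, 0, 2.5, 0, 0, 0], [0, 0, 2.5, 0, 0, 0], [0, 0, 2.5, 0, 0, 0], [0, 0, 1.4, 0, 0, 0], [0, 0, 0, 0, 0, 0], [0, 0, 0, 0, 0, 0]]]'

```text
time: 14.75
eef_pos: [0.4592, -0.2449, 0.0384]
tcp_rot: [[0.152, 0.988, -0.0], [0.988, -0.152, -0.0], [-0.0, -0.0, -1.0]]
contact_force: [-0.6, 1.1, -0.3]
finger_gap: 0.643
```

Call:
play_rows --increments '[[[0, 0, 0, 0, 0, 0], [0, 0, 0, 0, 0, 0], [0, 0, 0, 0, 0, 0], [0, 0, 0, 0, 0, 0], [0, 0, 0, 0, 0, 0], [0, 0, 0, 0, 0, 0]]]' --jaw 2.5 --force 50

```text
time: 15.35
eef_pos: [0.4596, -0.2453, 0.0392]
tcp_rot: [[0.152, 0.988, 0.002], [0.988, -0.152, -0.0], [-0.0, 0.002, -1.0]]
contact_force: [-0.1, -0.3, 7.8]
finger_gap: 0.408
```

Run:
```python
from h import *
s=st();c=bot.read_camera('wrist')
cv2.imwrite('pics/w5.png',c['frame'][150:400,160:480])
```

```text
t 15.35 keeper mm [-105.  -273.6   39.2] yaw jaw -0.153 tilt [ 0.0017 -0.0004] gap 0.408 F [-0.1 -0.3  7.8] q [ 0.15  0.69  0.31  2.02 -0.41  0.49  0.61]
```

View pics/w5.png

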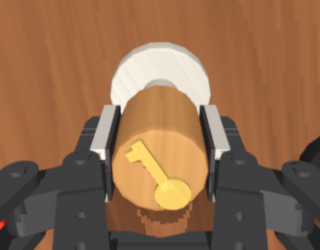

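Run:
```python
from h import *
s=st();print(wrist(s,320,318,.076),wrist(s,320,232,.012))
```

```text
t 15.4 keeper mm [-105.  -273.6   39.2] yaw jaw -0.153 tilt [ 0.0018 -0.0004] gap 0.414 F [-0.6  0.9  7.7] q [ 0.15  0.69  0.31  2.02 -0.41  0.49  0.61]
(array([ 0.4608, -0.2431]), array([-104.2, -271.2])) (array([ 0.4618, -0.2375]), array([-104. , -265.5]))
```

Call:
play_rows --increments '[[[0, 0, -0.3, 0, 0, 0], [0, -1, 0, 0, 0, 0], [0, -2, 0, 0, 0, 0], [0, -2, 0, 0, 0, 0], [2, 0, 0, 0, 0, 0], [3, 0, 0, 0, 0, 0], [3, 0, 0, 0, 0, 0], [3, 0, 0, 0, 0, 0], [3, 0, 0, 0, 0, 0], [3, 0, 0, 0, 0, 0], [3, 0, 0, 0, 0, 0], [3, 0, 0, 0, 0, 0], [2.5, 0, 0, 0, 0, 0], [1.7, 0, 0, 0, 0, 0], [0, 0, 0, 0, 0, 0], [0, 0, 0, 0, 0, 0]]]'

```text
time: 17.0
eef_pos: [0.4504, 0.031, 0.0412]
tcp_rot: [[0.152, 0.988, -0.0], [0.988, -0.152, -0.0], [-0.0, -0.0, -1.0]]
contact_force: [-0.2, 0.6, -1.4]
finger_gap: 0.41
```

Run:
```python
from h import *
s=st();c=bot.read_camera('wrist');cv2.imwrite('pics/w6.png',c['frame'])
```

```text
t 17.0 keeper mm [-156.1   -1.9   41.2] yaw jaw -0.1525 tilt [-0.0001 -0.0002] gap 0.41 F [-0.2  0.6 -1.4] q [-0.46  0.63  0.35  2.19 -0.54  0.4   0.17]
```

View pics/w6.png

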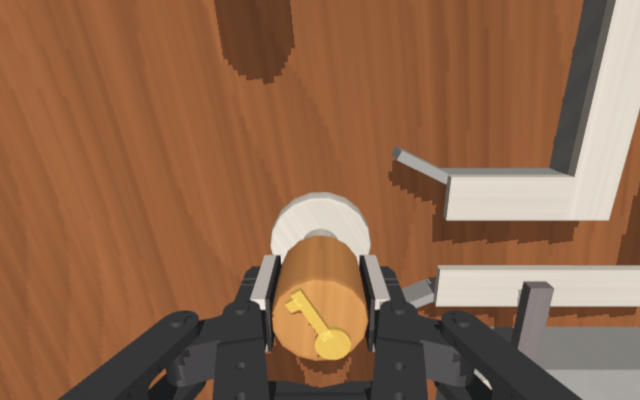

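Run:
```python
from h import *
s=st()
for a in((445,220,.02),(436,266,.02),(444,176,.02),(433,305,.02),(320,243,.013),(320,320,.078)):print(wrist(s,*a)[1])
```

```text
t 17.05 keeper mm [-156.    -2.4   41.2] yaw jaw -0.1536 tilt [-0.0001 -0.0003] gap 0.408 F [-0.7 -0.3 -2.3] q [-0.46  0.63  0.35  2.19 -0.54  0.4   0.17]
[-92.7  14.7]
[-94.5 -11. ]
[-95.7  37.3]
[-93.7 -34.8]
[-155.1   -1.1]
[-155.2   -0.9]
```

Call:
play_rows --increments '[[[0.15, 0, 0, 0, 0, 0], [0.1, 0, 0.12, 0, 0, 0], [0, 1, 0, 0, 0, 0], [0, 1, 0, 0, 0, 0], [0, 1, 0, 0, 0, 0], [0, 1, 0, 0, 0, 0], [0, 1, 0, 0, 0, 0], [0, 1, 0, 0, 0, 0], [0, 1, 0, 0, 0, 0], [0, 0, 0, 0, 0, 0]]]'

```text
time: 18.05
eef_pos: [0.5219, 0.0228, 0.0399]
tcp_rot: [[0.153, 0.988, 0.001], [0.988, -0.153, -0.0], [-0.0, 0.001, -1.0]]
contact_force: [0.5, -0.1, -2.7]
finger_gap: 0.407
```

Run:
```python
from h import *
s=st()
```

```text
t 18.05 keeper mm [-84.3   0.8  39.9] yaw jaw -0.1531 tilt [ 0.001  -0.0003] gap 0.407 F [ 0.5 -0.1 -2.7] q [-0.43  0.7   0.38  2.02 -0.51  0.51  0.16]
```

Call:
play_rows --increments '[[[0, 1, 0, 0, 0, 0], [0, 1, 0, 0, 0, 0], [0, 1, 0, 0, 0, 0], [0, 1, 0, 0, 0, 0], [0, 0, 0, 0, 0, 0]]]'

```text
time: 18.55
eef_pos: [0.5614, 0.0166, 0.0399]
tcp_rot: [[0.153, 0.988, 0.001], [0.988, -0.153, -0.0], [-0.0, 0.001, -1.0]]
contact_force: [-0.5, -0.5, -1.6]
finger_gap: 0.41
```

Call:
play_rows --increments '[[[0, 1, 0, 0, 0, 0], [0, 1, 0, 0, 0, 0], [0, 1, 0, 0, 0, 0], [0, 1, 0, 0, 0, 0], [0, 0.35, 0, 0, 0, 0], [0, 0, 0, 0, 0, 0]]]'

```text
time: 19.15
eef_pos: [0.6034, 0.0101, 0.0397]
tcp_rot: [[0.153, 0.988, -0.0], [0.988, -0.153, -0.0], [-0.0, 0.0, -1.0]]
contact_force: [0.9, 0.3, -2.6]
finger_gap: 0.409
```

Run:
```python
from h import *
s=st();c=bot.read_camera('wrist');cv2.imwrite('pics/w7.png',c['frame'])
```

```text
t 19.15 keeper mm [-1.8  0.8 39.7] yaw jaw -0.1532 tilt [-0.     -0.0002] gap 0.409 F [ 0.9  0.3 -2.6] q [-0.39  0.79  0.41  1.8  -0.48  0.65  0.15]
```

View pics/w7.png

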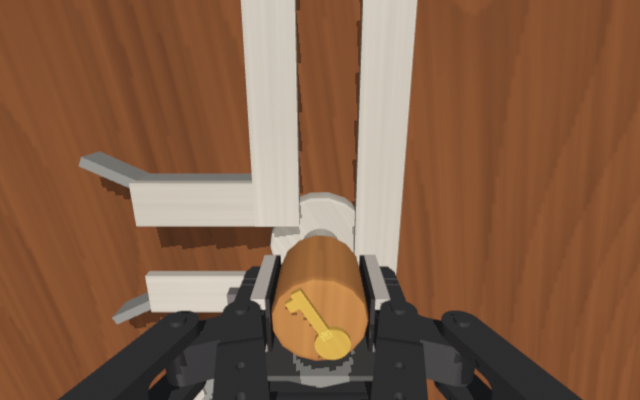

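Call:
play_rows --increments '[[[0, 0.25, 0, 0, 0, 0], [0.8, 0, 0, 0, 0, 0], [1.2, 0, 0, 0, 0, 0], [1.2, 0, 0, 0, 0, 0], [1.2, 0, 0, 0, 0, 0], [1.2, 0, 0, 0, 0, 0], [1.2, 0, 0, 0, 0, 0], [0, 0, 0, 0, 0, 0]]]'

```text
time: 20.0
eef_pos: [0.616, 0.0797, 0.0397]
tcp_rot: [[0.15, 0.989, -0.0], [0.989, -0.15, 0.001], [0.001, -0.0, -1.0]]
contact_force: [0.4, 0.7, -2.0]
finger_gap: 0.414
```

Call:
play_rows --increments '[[[1.2, 0, 0, 0, 0, 0], [1.2, 0, 0, 0, 0, 0], [1.2, 0, 0, 0, 0, 0], [1.2, 0, 0, 0, 0, 0], [1.2, 0, 0, 0, 0, 0], [1.2, 0, 0, 0, 0, 0], [1.2, 0, 0, 0, 0, 0], [1, 0, 0, 0, 0, 0], [0, 0, 0, 0, 0, 0]]]'

```text
time: 20.9
eef_pos: [0.6302, 0.172, 0.0397]
tcp_rot: [[0.151, 0.989, -0.0], [0.989, -0.151, 0.001], [0.001, -0.0, -1.0]]
contact_force: [-0.8, -1.0, -1.6]
finger_gap: 0.406
```

Run:
```python
from h import *
s=st()
```

```text
t 20.9 keeper mm [1.000e-01 1.648e+02 3.970e+01] yaw jaw -0.1512 tilt [-0.      0.0006] gap 0.406 F [-0.8 -1.  -1.6] q [-0.63  0.86  0.44  1.66 -0.5   0.74 -0.1 ]
```

Call:
play_rows --increments '[[[0, 0, 0.1, 0, 0, 0], [0, 0, 0, 0, 0, 0], [0, 0, 0, 0, 0, 0], [0, 0, 0, 0, 0, 0], [0, 0, 0, 0, 0, 0], [0, 0, -2, 0, 0, 0], [0, 0, -4, 0, 0, 0], [0, 0, -4, 0, 0, 0], [-0.5, -3, -3, 0, 0, 0], [-0.5, -4, -0.5, 0, 0, 0], [-0.5, -4, 0, 0, 0, 0], [-0.5, -4, 0, 0, 0, 0], [-0.5, -4, 0, 0, 0, 0], [0, 0, 0, 0, 0, 0], [0, 0, 0, 0, 0, 0]]]' --jaw 5.5

```text
time: 22.4
eef_pos: [0.4385, 0.1748, 0.1744]
tcp_rot: [[0.152, 0.988, 0.001], [0.988, -0.152, 0.001], [0.001, 0.0, -1.0]]
contact_force: [1.0, 0.7, 0.4]
finger_gap: 0.644
```

Run:
```python
from h import *
s=st();c=bot.read_camera('wrist');cv2.imwrite('pics/w8.png',c['frame'])
```

```text
t 22.4 keeper mm [-189.8  138.4  174.4] yaw jaw -0.1521 tilt [0.0006 0.001 ] gap 0.644 F [1.  0.7 0.4] q [-0.96  0.42  0.6   2.07 -0.35  0.74 -0.3 ]
```

View pics/w8.png

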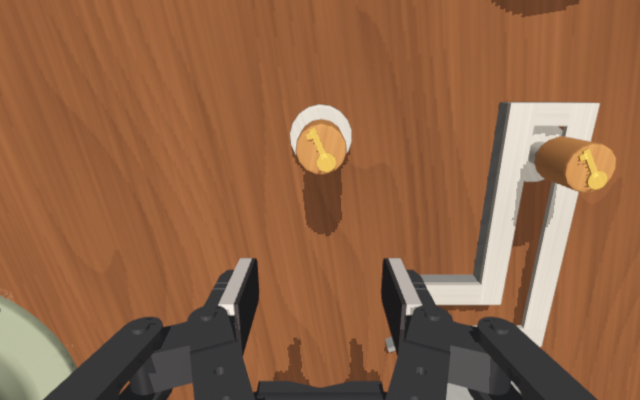

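Run:
```python
from h import *
s=st();print(wrist(s,321,149,.076),wrist(s,321,135,.012))
```

```text
t 22.45 keeper mm [-189.   138.3  174.3] yaw jaw -0.1527 tilt [0.001  0.0006] gap 0.643 F [ 0.2  0.  -0. ] q [-0.96  0.42  0.6   2.07 -0.35  0.74 -0.3 ]
(array([0.4471, 0.2134]), array([-187.2,  177.9])) (array([0.4475, 0.2145]), array([-186.9,  179.1]))
```

Call:
play_rows --increments '[[[1.9, 0, 1, 0, 0, 0], [1.9, 0, 1.5, 0, 0, 0], [0, 0, 2.5, 0, 0, 0], [0, 0, 2.5, 0, 0, 0], [0, 0, 2.5, 0, 0, 0], [0, 0, 2.5, 0, 0, 0], [0, 0, 1, 0, 0, 0], [0, 0, 0, 0, 0, 0], [0, 0, 0, 0, 0, 0]]]'

```text
time: 23.35
eef_pos: [0.4452, 0.2117, 0.0395]
tcp_rot: [[0.153, 0.988, 0.001], [0.988, -0.153, 0.0], [0.0, 0.001, -1.0]]
contact_force: [0.2, -0.7, -0.5]
finger_gap: 0.644
```

Call:
play_rows --increments '[[[0, 0, 0, 0, 0, 0], [0, 0, 0, 0, 0, 0], [0, 0, 0, 0, 0, 0], [0, 0, 0, 0, 0, 0], [0, 0, 0, 0, 0, 0], [0, 0, 0, 0, 0, 0]]]' --jaw 2.5 --force 50

```text
time: 23.95
eef_pos: [0.4451, 0.2122, 0.04]
tcp_rot: [[0.152, 0.988, 0.002], [0.988, -0.152, 0.001], [0.001, 0.001, -1.0]]
contact_force: [-0.2, -0.9, 7.6]
finger_gap: 0.409
```

```bash
cat >> h.py <<'E'
def rows(f):
    col=f[180:395,310:330].astype(int).mean(1);b=col.mean(1); g=np.diff(b)
    return [(i+180,int(g[i])) for i in np.argsort(-abs(g))[:8]]
E
python3 - <<'E'
from h import *
s=st();c=bot.read_camera('wrist')['frame'];cv2.imwrite('pics/w9.png',c)
print(rows(c));print(rows(cv2.imread('pics/w6.png')))
E
```

```text
t 23.95 keeper mm [-189.   176.4   40. ] yaw jaw -0.153 tilt [0.0016 0.0011] gap 0.409 F [-0.2 -0.9  7.6] q [-0.85  0.68  0.39  2.09 -0.55  0.47 -0.2 ]
[(np.int64(356), -36), (np.int64(189), 29), (np.int64(355), -27), (np.int64(190), 27), (np.int64(195), 19), (np.int64(232), -18), (np.int64(386), -18), (np.int64(233), -16)]
[(np.int64(359), -34), (np.int64(191), 31), (np.int64(360), -23), (np.int64(192), 22), (np.int64(235), -21), (np.int64(197), 19), (np.int64(358), -19), (np.int64(198), 16)]
```

Call:
play_rows --increments '[[[0, 0, -0.2, 0, 0, 0], [-2, 0, 0, 0, 0, 0], [-2.5, 0, 0, 0, 0, 0], [-2.5, 0, 0, 0, 0, 0], [-2.5, 0, 0, 0, 0, 0], [-2.5, 0, 0, 0, 0, 0], [-2.5, 0, 0, 0, 0, 0], [-2, 0.5, 0, 0, 0, 0], [-1.15, 1, 0, 0, 0, 0], [0, 1, 0, 0, 0, 0], [0, 0.5, 0, 0, 0, 0], [0, 0, 0, 0, 0, 0], [0, 0, 0, 0, 0, 0]]]'

```text
time: 25.3
eef_pos: [0.4469, 0.0336, 0.0408]
tcp_rot: [[0.151, 0.988, -0.0], [0.988, -0.151, 0.0], [0.0, -0.0, -1.0]]
contact_force: [0.8, -0.2, -2.0]
finger_gap: 0.411
```

Run:
```python
from h import *
s=st();c=bot.read_camera('wrist')['frame'];cv2.imwrite('pics/w10.png',c)
print(rows(c))
```

```text
t 25.3 keeper mm [-1.60e+02  1.00e-01  4.08e+01] yaw jaw -0.1519 tilt [-0.0004  0.0001] gap 0.411 F [ 0.8 -0.2 -2. ] q [-0.45  0.62  0.32  2.2  -0.5   0.39  0.13]
[(np.int64(356), -34), (np.int64(355), -32), (np.int64(189), 27), (np.int64(190), 21), (np.int64(195), 20), (np.int64(232), -18), (np.int64(226), -17), (np.int64(386), -16)]
```

Aligned as for the first fob. Slide in.

Call:
play_rows --increments '[[[0, 1, 0, 0, 0, 0], [0, 1, 0, 0, 0, 0], [0, 1, 0, 0, 0, 0], [0, 1, 0, 0, 0, 0], [0, 1, 0, 0, 0, 0], [0, 1, 0, 0, 0, 0], [0, 1, 0, 0, 0, 0], [0, 1, 0, 0, 0, 0], [0, 0, 0, 0, 0, 0]]]'

```text
time: 26.25
eef_pos: [0.5276, 0.0204, 0.0409]
tcp_rot: [[0.153, 0.988, 0.001], [0.988, -0.153, -0.0], [-0.0, 0.001, -1.0]]
contact_force: [0.3, 0.6, -3.5]
finger_gap: 0.411
```

Call:
play_rows --increments '[[[0, 1, 0, 0, 0, 0], [0, 1, 0, 0, 0, 0], [0, 1, 0, 0, 0, 0], [0, 1, 0, 0, 0, 0], [0, 1, 0, 0, 0, 0], [0, 1, 0, 0, 0, 0], [0, 1, 0, 0, 0, 0], [0, 1, 0, 0, 0, 0], [0, 0, 0, 0, 0, 0], [0, 0, 0, 0, 0, 0]]]'

```text
time: 27.25
eef_pos: [0.6051, 0.0084, 0.0407]
tcp_rot: [[0.153, 0.988, -0.0], [0.988, -0.153, -0.0], [-0.0, -0.0, -1.0]]
contact_force: [-0.6, 0.2, -2.4]
finger_gap: 0.413
```

Run:
```python
from h import *
s=st();c=bot.read_camera('wrist')['frame'];cv2.imwrite('pics/w11.png',c)
print(rows(c))
```

```text
t 27.25 keeper mm [ 0.2 -0.7 40.7] yaw jaw -0.1532 tilt [-0.0004 -0.0001] gap 0.413 F [-0.6  0.2 -2.4] q [-0.36  0.79  0.38  1.79 -0.45  0.65  0.12]
[(np.int64(386), -34), (np.int64(355), -30), (np.int64(356), -29), (np.int64(385), -27), (np.int64(189), 23), (np.int64(387), -22), (np.int64(371), 20), (np.int64(190), 19)]
```

Call:
play_rows --increments '[[[0.8, 0.1, 0, 0, 0, 0], [1.2, 0, 0, 0, 0, 0], [1.2, 0, 0, 0, 0, 0], [1.2, 0, 0, 0, 0, 0], [1.2, 0, 0, 0, 0, 0], [1.2, 0, 0, 0, 0, 0], [1.2, 0, 0, 0, 0, 0], [1.2, 0, 0, 0, 0, 0], [1.2, 0, 0, 0, 0, 0], [0, 0, 0, 0, 0, 0], [0, 0, 0, 0, 0, 0]]]'

```text
time: 28.4
eef_pos: [0.6221, 0.111, 0.0409]
tcp_rot: [[0.152, 0.988, -0.0], [0.988, -0.152, -0.0], [-0.0, 0.0, -1.0]]
contact_force: [0.6, -0.1, -1.3]
finger_gap: 0.411
```

Run:
```python
from h import *
s=st()
```

```text
t 28.4 keeper mm [  1.4 103.3  40.9] yaw jaw -0.1528 tilt [-0.0001 -0.0004] gap 0.411 F [ 0.6 -0.1 -1.3] q [-0.53  0.82  0.4   1.72 -0.46  0.69 -0.04]
```

Call:
play_rows --increments '[[[0, 0, 0.1, 0, 0, 0], [0, 0, 0, 0, 0, 0], [0, 0, 0, 0, 0, 0], [0, 0, 0, 0, 0, 0], [0, 0, 0, 0, 0, 0], [0, 0, -2, 0, 0, 0], [0, 0, -4, 0, 0, 0], [0, 0, -4, 0, 0, 0], [-2.8, 0.4, -3, 0, 0, 0], [-4, 0.7, 0, 0, 0, 0], [-4, 0.7, 0, 0, 0, 0], [-4, 0.7, 0, 0, 0, 0], [-4, 0.7, 0, 0, 0, 0], [-4, 0.7, 0, 0, 0, 0], [0, 0, 0, 0, 0, 0], [0, 0, 0, 0, 0, 0]]]' --jaw 5

```text
time: 30.0
eef_pos: [0.6257, -0.1211, 0.1699]
tcp_rot: [[0.154, 0.988, -0.0], [0.988, -0.154, 0.0], [0.0, -0.0, -1.0]]
contact_force: [0.3, 0.7, -0.8]
finger_gap: 0.586
```

Run:
```python
from h import *
s=st()
c=bot.read_camera('top')['frame'];cv2.imwrite('pics/t12.png',c)
c=bot.read_camera('wrist')['frame'];cv2.imwrite('pics/w12.png',c)
```

```text
t 30.0 keeper mm [  40.2 -125.5  169.9] yaw jaw -0.155 tilt [-0.0001  0.0001] gap 0.586 F [ 0.3  0.7 -0.8] q [-0.21  0.66  0.49  1.64 -0.37  0.93  0.25]
```

View pics/w12.png

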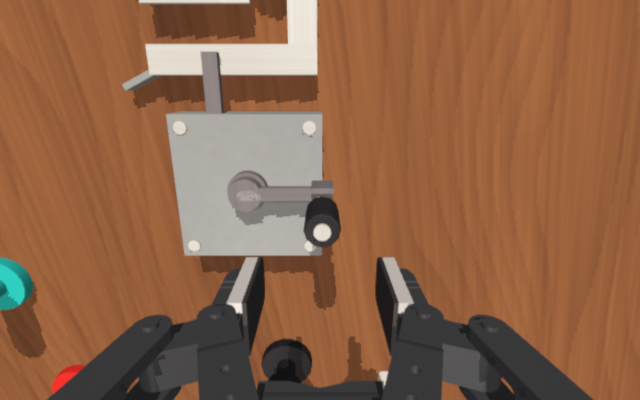

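Call:
play_rows --increments '[[[0, 0, 2, 0, 0, 0], [0, 0, 2, 0, 0, 0], [0, 0, 2, 0, 0, 0], [0, 0, 2, 0, 0, 0], [0, 0, 0.3, 0, 0, 0], [0, 0, 0, 0, 0, 0]]]'

```text
time: 30.7
eef_pos: [0.6259, -0.1192, 0.0868]
tcp_rot: [[0.151, 0.988, -0.001], [0.988, -0.151, 0.0], [0.0, -0.001, -1.0]]
contact_force: [-0.5, -1.3, 0.4]
finger_gap: 0.588
```

Call:
play_rows --increments '[[[0, 0, 0, 0, 0, 0], [0, 0, 0, 0, 0, 0], [0, 0, 0, 0, 0, 0], [0, 0, 0, 0, 0, 0], [0, 0, 0, 0, 0, 0]]]' --jaw 0.5 --force 60

```text
time: 31.2
eef_pos: [0.627, -0.1201, 0.0881]
tcp_rot: [[0.152, 0.988, 0.002], [0.988, -0.152, -0.0], [0.0, 0.002, -1.0]]
contact_force: [2.5, 0.9, 8.2]
finger_gap: 0.241
```

Call:
play_rows --increments '[[[0.94, -0.07, 0, 0, 0, 0], [0.92, -0.22, 0, 0, 0, 0], [0.87, -0.36, 0, 0, 0, 0], [0.8, -0.49, 0, 0, 0, 0], [0.72, -0.61, 0, 0, 0, 0], [0.61, -0.72, 0, 0, 0, 0], [0.49, -0.8, 0, 0, 0, 0], [0.36, -0.87, 0, 0, 0, 0], [0.22, -0.92, 0, 0, 0, 0], [0.07, -0.94, 0, 0, 0, 0], [0, 0, 0, 0, 0, 0]]]'

```text
time: 32.3
eef_pos: [0.5754, -0.0516, 0.0879]
tcp_rot: [[0.152, 0.988, 0.001], [0.988, -0.152, 0.0], [0.0, 0.001, -1.0]]
contact_force: [-1.1, -1.2, 10.7]
finger_gap: 0.24
```

Run:
```python
from h import *
s=st()
```

```text
t 32.3 keeper mm [-20.  -64.5  87.9] yaw jaw -0.153 tilt [0.0009 0.0002] gap 0.24 F [-1.1 -1.2 10.7] q [-0.31  0.69  0.43  1.86 -0.43  0.69  0.22]
```

Call:
play_rows --increments '[[[-0.07, -0.94, 0, 0, 0, 0], [-0.22, -0.92, 0, 0, 0, 0], [-0.36, -0.87, 0, 0, 0, 0], [-0.49, -0.8, 0, 0, 0, 0], [-0.61, -0.72, 0, 0, 0, 0], [-0.72, -0.61, 0, 0, 0, 0], [-0.8, -0.49, 0, 0, 0, 0], [-0.87, -0.36, 0, 0, 0, 0], [-0.92, -0.22, 0, 0, 0, 0], [-0.94, -0.07, 0, 0, 0, 0], [0, 0, 0, 0, 0, 0]]]'

```text
time: 33.4
eef_pos: [0.5082, -0.103, 0.0879]
tcp_rot: [[0.154, 0.988, 0.003], [0.988, -0.154, -0.0], [-0.0, 0.003, -1.0]]
contact_force: [2.9, -1.3, 9.8]
finger_gap: 0.243
```

Call:
play_rows --increments '[[[-0.94, 0.07, 0, 0, 0, 0], [-0.92, 0.22, 0, 0, 0, 0], [-0.87, 0.36, 0, 0, 0, 0], [-0.8, 0.49, 0, 0, 0, 0], [-0.72, 0.61, 0, 0, 0, 0], [-0.61, 0.72, 0, 0, 0, 0], [-0.49, 0.8, 0, 0, 0, 0], [-0.36, 0.87, 0, 0, 0, 0], [-0.22, 0.92, 0, 0, 0, 0], [-0.07, 0.94, 0, 0, 0, 0], [0, 0.3, 0, 0, 0, 0], [0, 0, 0, 0, 0, 0]]]'

```text
time: 34.6
eef_pos: [0.5592, -0.1708, 0.0877]
tcp_rot: [[0.153, 0.988, -0.002], [0.988, -0.153, 0.001], [0.001, -0.003, -1.0]]
contact_force: [-11.9, 1.8, 22.8]
finger_gap: 0.244
```

Run:
```python
from h import *
s=st()
```

```text
t 34.6 keeper mm [ -17.9 -184.8   87.7] yaw jaw -0.1534 tilt [-0.0024  0.0011] gap 0.244 F [-11.9   1.8  22.8] q [-0.09  0.69  0.42  1.83 -0.41  0.7   0.41]
```

Run:
```python
from h import *
p=np.radians(np.linspace(90,18,11));r=3.87
print(np.c_[np.diff(r*np.cos(p)),-np.diff(r*np.sin(p))].round(2).tolist())
```

```text
[[0.49, 0.03], [0.48, 0.09], [0.46, 0.15], [0.44, 0.21], [0.41, 0.26], [0.37, 0.31], [0.33, 0.35], [0.29, 0.39], [0.23, 0.43], [0.18, 0.45]]
```

Call:
play_rows --increments '[[[0, -0.15, 0, 0, 0, 0], [0, 0, 0, 0, 0, 0]]]' --jaw 0.5 --force 22

```text
time: 34.8
eef_pos: [0.5588, -0.1706, 0.0878]
tcp_rot: [[0.153, 0.988, 0.0], [0.988, -0.153, 0.0], [0.0, 0.0, -1.0]]
contact_force: [-4.1, -0.7, 13.9]
finger_gap: 0.244
```

Call:
play_rows --increments '[[[0.49, 0, 0.03, 0, 0, 0], [0.48, 0, 0.09, 0, 0, 0], [0.46, 0, 0.15, 0, 0, 0], [0.44, 0, 0.21, 0, 0, 0], [0.41, 0, 0.26, 0, 0, 0], [0.37, 0, 0.31, 0, 0, 0], [0, 0, 0, 0, 0, 0]]]'

```text
time: 35.5
eef_pos: [0.5632, -0.144, 0.0768]
tcp_rot: [[0.152, 0.988, 0.001], [0.988, -0.152, 0.0], [0.0, 0.001, -1.0]]
contact_force: [-0.5, 1.2, 4.6]
finger_gap: 0.237
```

Call:
play_rows --increments '[[[0.33, 0, 0.35, 0, 0, 0], [0.29, 0, 0.39, 0, 0, 0], [0.23, 0, 0.43, 0, 0, 0], [0.18, 0, 0.45, 0, 0, 0], [0, 0, 0, 0, 0, 0]]]'

```text
time: 36.0
eef_pos: [0.5646, -0.1342, 0.0604]
tcp_rot: [[0.152, 0.988, 0.0], [0.988, -0.152, -0.0], [-0.0, 0.0, -1.0]]
contact_force: [-1.1, -0.9, 3.3]
finger_gap: 0.246
```

Run:
```python
from h import *
s=st();bot.read_camera('side')
c=bot.read_camera('wrist')['frame'];cv2.imwrite('pics/w13.png',c)
f=c[:,300:345].astype(int).mean((1,2));print(f.round()[100:400:6])
```

```text
t 36.0 keeper mm [ -18.2 -147.8   60.4] yaw jaw -0.153 tilt [ 0.0001 -0.0003] gap 0.246 F [-1.1 -0.9  3.3] q [-0.14  0.73  0.39  1.86 -0.44  0.64  0.37]
[153. 153. 154. 154. 154. 152. 152. 153. 154. 153. 153. 153. 153. 112.
 107. 101. 113. 116. 128. 127. 126. 124. 124. 120. 110. 115. 121. 128.
 117.  59. 103. 134. 137. 126.  89.  44.  45.  39.  31.  31.  31.  37.
  54.  86.  73.  69.  75.  75.  49.  41.]
```

Call:
play_rows --increments '[[[0, 0, 0, 0, 0, 0], [0, 0, 0, 0, 0, 0], [0, 0, 0, 0, 0, 0], [0, -0.1, -1.5, 0, 0, 0], [0, 0, -2.5, 0, 0, 0], [0, 0, -2.5, 0, 0, 0], [0, 0, 0, 0, 0, 0]]]' --jaw 4.5

```text
time: 36.8
eef_pos: [0.565, -0.1346, 0.129]
tcp_rot: [[0.153, 0.988, 0.005], [0.988, -0.153, -0.001], [0.0, 0.005, -1.0]]
contact_force: [1.5, -0.1, -1.0]
finger_gap: 0.528
```

Call:
play_rows --increments '[[[0.2, 0, 0, 0, 0, 0], [0, 0, 0, 0, 0, 0], [0, 0, 0, 0, 0, 0], [0, 0, 0, 0, 0, 0], [0, 0, 0, 0, 0, 0], [0, 0, 0, 0, 0, 0], [0, 0, 0, 0, 0, 0], [0, 0, 0, 0, 0, 0]]]' --jaw 0

```text
time: 37.6
eef_pos: [0.5639, -0.1321, 0.1252]
tcp_rot: [[0.152, 0.988, -0.0], [0.988, -0.152, -0.0], [-0.0, -0.0, -1.0]]
contact_force: [0.1, -1.1, -0.1]
finger_gap: 0.003
```

Call:
play_rows --increments '[[[0, 0, 1, 0, 0, 0], [0, 0, 1, 0, 0, 0], [0, 0, 1, 0, 0, 0], [0, 0, 0.7, 0, 0, 0], [0, 0, 0, 0, 0, 0]]]'

```text
time: 38.1
eef_pos: [0.5633, -0.132, 0.0869]
tcp_rot: [[0.153, 0.988, -0.002], [0.988, -0.153, 0.0], [-0.0, -0.002, -1.0]]
contact_force: [-0.2, -0.3, 0.9]
finger_gap: -0.001
```

Run:
```python
from h import *
s=st()
```

```text
t 38.1 keeper mm [ -19.8 -145.9   86.9] yaw jaw -0.1531 tilt [-0.0018  0.0001] gap -0.001 F [-0.2 -0.3  0.9] q [-0.16  0.69  0.42  1.85 -0.42  0.69  0.35]
```

Call:
play_rows --increments '[[[0, 0, 0.4, 0, 0, 0], [0, 0, 0.4, 0, 0, 0], [0, 0, 0.2, 0, 0, 0], [0, 0, 0, 0, 0, 0]]]'

```text
time: 38.5
eef_pos: [0.5643, -0.132, 0.0785]
tcp_rot: [[0.152, 0.988, 0.001], [0.988, -0.152, 0.0], [0.0, 0.001, -1.0]]
contact_force: [0.2, 1.5, 7.7]
finger_gap: -0.001
```

Run:
```python
from h import *
s=st()
```

```text
t 38.5 keeper mm [ -18.8 -145.7   78.5] yaw jaw -0.153 tilt [0.0009 0.0001] gap -0.001 F [0.2 1.5 7.7] q [-0.16  0.7   0.41  1.85 -0.43  0.67  0.36]
```

Call:
play_rows --increments '[[[0, 0, 0.3, 0, 0, 0], [0, 0, 0, 0, 0, 0], [0, 0, 0, 0, 0, 0]]]'

```text
time: 38.8
eef_pos: [0.5659, -0.1321, 0.0771]
tcp_rot: [[0.152, 0.988, 0.004], [0.988, -0.152, 0.0], [0.001, 0.004, -1.0]]
contact_force: [0.6, 3.1, 28.4]
finger_gap: 0.003
```

Call:
play_rows --increments '[[[0, 0, -1, 0, 0, 0], [0, 0, -3, 0, 0, 0], [0, 0, -4, 0, 0, 0], [-3, -3, -4, 0, 0, 0], [-4, -4, 0, 0, 0, 0], [-4, -4, 0, 0, 0, 0], [-4, -4, 0, 0, 0, 0], [-4, 0, 0, 0, 0, 0], [-4, 0, 0, 0, 0, 0], [-4, 0, 0, 0, 0, 0], [0, 0, 0, 0, 0, 0]]]'

```text
time: 39.9
eef_pos: [0.3932, -0.3657, 0.1899]
tcp_rot: [[0.158, 0.987, -0.0], [0.987, -0.158, -0.003], [-0.003, 0.0, -1.0]]
contact_force: [0.3, 1.5, 0.6]
finger_gap: -0.002
```

Run:
```python
from h import *
s=st()
c=bot.read_camera('top')['frame'];a=cv2.resize(c[115:220,230:400],None,fx=4.5,fy=4.5,interpolation=cv2.INTER_CUBIC)[:,:765]
w=bot.read_camera('side')['frame'][130:280,270:440]
cv2.imwrite('pics/t15.png',a);w=cv2.resize(w,None,fx=2.8,fy=2.8)[60:,:]
b=np.zeros((590,765,3),np.uint8);a2=cv2.resize(c[115:215,235:390],None,fx=4.0,fy=4.0,interpolation=cv2.INTER_CUBIC)
b=np.vstack([cv2.resize(a2,(500,322)),np.pad(cv2.resize(bot.read_camera('side')['frame'][145:265,270:440],(396,278),interpolation=cv2.INTER_CUBIC),((0,0),(0,104),(0,0)))])
cv2.imwrite('pics/f.png',b)
```

```text
t 39.9 keeper mm [-152.3 -402.7  189.9] yaw jaw -0.1587 tilt [-0.     -0.0028] gap -0.002 F [0.3 1.5 0.6] q [ 0.25  0.49  0.54  1.9  -0.32  0.84  0.79]
```

View pics/f.png

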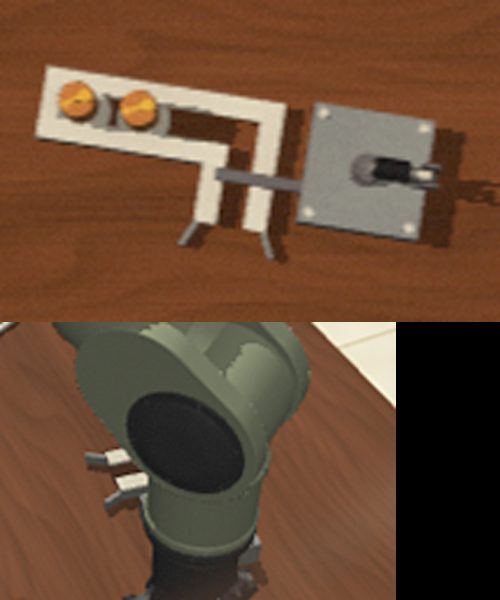

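Run:
```python
from workcell import bot
print(bot.job_done())
```

```text
the job is handed in; nothing more can be done
None
```

The job is done and handed in at about 40 s. There were two fobs in the scene. I left the black, red and turquoise look-alikes and the bystanders alone.

- **Opening:** I swung the handle upright and wound the crank to its open stop, where the force rose to about 18 N. The first attempt to raise the handle stopped short and the pads began to slip off the sleeve. I re-gripped and pushed until the force rose to 22 N at the stop.
- **Fobs:** both went in through the mouth and round the corner into the side arm, at about y = 165 and 104 mm. Contact forces were only a few newtons.
- **Closing:** I wound the crank back to its shut stop, at about 12 N, and folded the handle down. The fold was finished by pressing from above, reaching 28 N with the handle level.

The last top view shows both fobs upright in the side arm, the gate bar across the entry leg and the handle flat as at the start. In the last side view the arm hid the keeper, so that check showed nothing. I did not measure the gate or handle angles beyond the stop forces and that picture, and I took no last picture of the bystanders.

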